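Load the watches into the case in reverse order

TASK

Move the four watches, each on its display pillow, from the red-edged tray into the four pockets of the aluminium case, in reverse order: seen from the robot, the watch that stands leftmost in the tray goes into the rightmost pocket of the case, the next one into the pocket beside it, and so on. Every pillow must end seated flat on the floor of its pocket, dial up, with the bracelet running across the row as it did in the tray. Set the watches down gently instead of dropping them, and leave the glasses case where it is.

Things in the scene. Friction and masses are not known exactly. Their poses are not given: they have to be found in the camera images.
- watch_big_round: the large round watch (steel case 42 mm across), 10 mm thick, black dial, fixed on top of a hard cream pillow: a rigid block 48 (x) x 46 (y) x 40 mm high, 50 mm with the watch. A steel bracelet 18 mm wide runs over the top and down the two x faces (50 mm wide there): grip these. Origin: centre of the underside; z up, x along the bracelet. About 160 g.
- watch_small_round: the small round watch (steel case 25 mm across), 10 mm thick, black dial, fixed on top of a hard cream pillow: a rigid block 48 (x) x 46 (y) x 40 mm high, 50 mm with the watch. A steel bracelet 18 mm wide runs over the top and down the two x faces (50 mm wide there): grip these. Origin: centre of the underside; z up, x along the bracelet. About 160 g.
- watch_square: the square watch (steel case 34 x 34 mm), 10 mm thick, black dial, fixed on top of a hard cream pillow: a rigid block 48 (x) x 46 (y) x 40 mm high, 50 mm with the watch. A steel bracelet 18 mm wide runs over the top and down the two x faces (50 mm wide there): grip these. Origin: centre of the underside; z up, x along the bracelet. About 160 g.
- watch_oblong: the narrow oblong watch (steel case 42 mm along x, 19 mm along y), 10 mm thick, black dial, fixed on top of a hard cream pillow: a rigid block 48 (x) x 46 (y) x 40 mm high, 50 mm with the watch. A steel bracelet 18 mm wide runs over the top and down the two x faces (50 mm wide there): grip these. Origin: centre of the underside; z up, x along the bracelet. About 160 g.
- place_big_round: fixed white pocket of the red-edged tray where watch_big_round starts; 72 (x) x 70 (y) x 14 mm, walls and floor 6 mm, 8 mm deep. The four alike pockets form a straight row along y, 76 mm apart, order varies. Origin: underside centre, on the table; y along the row to the robot's left, x away from the robot (turned up to 0.3 rad).
- place_small_round: fixed white pocket of the red-edged tray where watch_small_round starts; 72 (x) x 70 (y) x 14 mm, walls and floor 6 mm, 8 mm deep. The four alike pockets form a straight row along y, 76 mm apart, order varies. Origin: underside centre, on the table; y along the row to the robot's left, x away from the robot (turned up to 0.3 rad).
- place_square: fixed white pocket of the red-edged tray where watch_square starts; 72 (x) x 70 (y) x 14 mm, walls and floor 6 mm, 8 mm deep. The four alike pockets form a straight row along y, 76 mm apart, order varies. Origin: underside centre, on the table; y along the row to the robot's left, x away from the robot (turned up to 0.3 rad).
- place_oblong: fixed white pocket of the red-edged tray where watch_oblong starts; 72 (x) x 70 (y) x 14 mm, walls and floor 6 mm, 8 mm deep. The four alike pockets form a straight row along y, 76 mm apart, order varies. Origin: underside centre, on the table; y along the row to the robot's left, x away from the robot (turned up to 0.3 rad).
- tray: fixed red frame of the tray round the four white pockets, 100 (x) x 328 (y) x 14 mm; the pocket centres lie at x = 0, y = +114, +38, -38, -114 mm. Origin: underside centre, on the table; y along the row to the robot's left, x away from the robot (turned up to 0.3 rad).
- case: fixed aluminium-edged case insert, 100 (x) x 328 (y) x 14 mm, left or right of the tray, with four empty black pockets, centres at x = 0, y = +114, +38, -38, -114 mm; each 60 (x) x 58 (y) mm inside, 8 mm deep, floor 6 mm above the table. Origin: underside centre, on the table; y along the row to the robot's left, x away from the robot (turned up to 0.3 rad).
- glasses_case: a loose black hard-shell glasses case, 64 mm (x) x 160 mm (y), 34 mm high, lying on the table beyond the two rows; not part of the work. Origin: centre of the underside.

How it is judged:
At the end, for the whole second after the job is handed in: Each watch stands in the case pocket that reverses its left-to-right place in the tray: within 12 mm of the pocket centre along and across the row, underside within 4 mm of the pocket floor, upright within 0.12 rad, bracelet across the row within 0.4 rad either way round, at rest (x of watch_big_round in the frame of case between -0.012 and 0.012 m and z of watch_big_round in the frame of case between 0.002 and 0.01 m and angle between each of watch_big_round, watch_small_round, watch_square, watch_oblong's own z axis and vertical below 0.12 rad and angle between the x axis of each of watch_big_round, watch_small_round, watch_square, watch_oblong and the x axis of case, either way round below 0.4 rad and linear speed of each of watch_big_round, watch_small_round, watch_square, watch_oblong below 0.02 m/s and angular speed of each of watch_big_round, watch_small_round, watch_square, watch_oblong below 0.2 rad/s and ((y of place_big_round in the frame of tray between 0.102 and 0.126 m and y of watch_big_round in the frame of case between -0.126 and -0.102 m) or (y of place_big_round in the frame of tray between 0.026 and 0.05 m and y of watch_big_round in the frame of case between -0.05 and -0.026 m) or (y of place_big_round in the frame of tray between -0.05 and -0.026 m and y of watch_big_round in the frame of case between 0.026 and 0.05 m) or (y of place_big_round in the frame of tray between -0.126 and -0.102 m and y of watch_big_round in the frame of case between 0.102 and 0.126 m)) and x of watch_small_round in the frame of case between -0.012 and 0.012 m and z of watch_small_round in the frame of case between 0.002 and 0.01 m and ((y of place_small_round in the frame of tray between 0.102 and 0.126 m and y of watch_small_round in the frame of case between -0.126 and -0.102 m) or (y of place_small_round in the frame of tray between 0.026 and 0.05 m and y of watch_small_round in the frame of case between -0.05 and -0.026 m) or (y of place_small_round in the frame of tray between -0.05 and -0.026 m and y of watch_small_round in the frame of case between 0.026 and 0.05 m) or (y of place_small_round in the frame of tray between -0.126 and -0.102 m and y of watch_small_round in the frame of case between 0.102 and 0.126 m)) and x of watch_square in the frame of case between -0.012 and 0.012 m and z of watch_square in the frame of case between 0.002 and 0.01 m and ((y of place_square in the frame of tray between 0.102 and 0.126 m and y of watch_square in the frame of case between -0.126 and -0.102 m) or (y of place_square in the frame of tray between 0.026 and 0.05 m and y of watch_square in the frame of case between -0.05 and -0.026 m) or (y of place_square in the frame of tray between -0.05 and -0.026 m and y of watch_square in the frame of case between 0.026 and 0.05 m) or (y of place_square in the frame of tray between -0.126 and -0.102 m and y of watch_square in the frame of case between 0.102 and 0.126 m)) and x of watch_oblong in the frame of case between -0.012 and 0.012 m and z of watch_oblong in the frame of case between 0.002 and 0.01 m and ((y of place_oblong in the frame of tray between 0.102 and 0.126 m and y of watch_oblong in the frame of case between -0.126 and -0.102 m) or (y of place_oblong in the frame of tray between 0.026 and 0.05 m and y of watch_oblong in the frame of case between -0.05 and -0.026 m) or (y of place_oblong in the frame of tray between -0.05 and -0.026 m and y of watch_oblong in the frame of case between 0.026 and 0.05 m) or (y of place_oblong in the frame of tray between -0.126 and -0.102 m and y of watch_oblong in the frame of case between 0.102 and 0.126 m))); the robot touches nothing.
It fails at once if the glasses case is moved by more than 20 mm (distance of glasses_case from where it was at the start of the episode above 0.02 m).
It fails at once if a watch is dropped (let go and falling faster than 0.5 m/s, which is a fall of about 13 mm) ((contact force between the fingers and watch_big_round below 0.1 N and linear speed of watch_big_round above 0.5 m/s) or (contact force between the fingers and watch_small_round below 0.1 N and linear speed of watch_small_round above 0.5 m/s) or (contact force between the fingers and watch_square below 0.1 N and linear speed of watch_square above 0.5 m/s) or (contact force between the fingers and watch_oblong below 0.1 N and linear speed of watch_oblong above 0.5 m/s)).
It also fails if it takes over 104 s, if anything falls off the work surface, if the arm or the gripper's body presses on something with over 40 N, if the wrist force passes 120 N, or if a joint passes its speed limit or range.

ROBOT

A 6-joint arm with a two-finger parallel gripper is mounted at the origin on the work surface. World frame = base frame: x ahead of the robot, y to its left, z up, the work surface at z = 0. Lengths are in m, angles in rad, forces in N, time in s.
With the tool pointing down it reaches from about 0.325 to 0.775 m from the base axis. Payload 5.5 kg.
Tool frame: the origin (TCP) lies between the finger pads; the fingertips stand 8 mm ahead of it and the grasp point (between the pads) lies 11 mm behind it (tcp_to_tips is the distance from the TCP to the fingertips, in m); z points along the fingers, y is the line along which they close (so a half turn about z gives the same grasp; the last joint's range is limited). The gripper opens to 88 mm and grips with 3 to 60 N. Pads are 20 mm wide; open, the fingers measure 115 mm over their backs; the gripper's body (75 mm by 178 mm) begins 61 mm behind the grasp point.
Start: joints at [-1.281, 0.091, 1.231, -0, 1.82, -0.057], TCP at [0.204, -0.564, 0.231] pointing down, gripper open.
Joint ranges: [-2.87, 2.87], [-0.86, 2.18], [0.17, 2.46], [-1.51, 4.65], [0.06, 2.69], [-2.65, 2.65]. Speed limits (rad/s): [2.57, 2.57, 3.01, 3.14, 3.14, 3.14].

INTERFACE

Orientations are given as a unit quaternion [w, x, y, z].
In Python, from bench import * gives the robot as it stands. Calls block until the motion is done:
- move_to(position, orientation): joint-space move of the TCP to a pose.
- move_l(position, speed=0.15, orientation=None): straight line of the TCP; orientation=None keeps the orientation; speed is the mean speed in m/s.
- movej(angles): joint-space move.
- gripper_open() and close(): open the fingers fully, or close them until they stop; the grip force is fixed at half the most.
- hold(seconds).
- inverse_kinematics(position, orientation): joint angles nearest the present ones, or None.
- state(): the state.
- get_image(name): name is "scene" or "top" or "wrist"; returns a dict with "frame" (400x640x3 uint8, blue, green, red), "depth" (400x640 float32, m along the optical axis (not along the pixel's ray), 0 where there is no reading), "camera_matrix" (3x3 intrinsics, pixels), "view" (4x4, takes a point from world to camera coordinates). Camera axes: x right, y up, looking along -z (the intrinsics and any distortion apply to the point x, -y, -z); pixel columns grow to the right and rows downward; lengths in m; the calibration is good to about 2 mm. The wrist camera is an equidistant fisheye: a pixel r from the principal point sees the ray r / f radians off the axis. A picture is of the moment at which its call begins.
A pose or a line that the arm cannot do raises IKError and nothing moves.
- job_done(): hands the job in; it is judged then, once.
The state is a dict: "time": time; "joint_pos": joint angles; "dq": joint speeds; "joint_torque": joint torques, N m; "ee_pos": TCP position; "ee_rot": TCP orientation; "ft_force": force on the tool from outside, world axes, zero at the start; "moment": the same for the moment, N m; "finger_gap": finger opening in m; "finger_force": force on a finger pad.
Only numpy, scipy, OpenCV 4.12 (cv2) and the standard library are available. Lean on these libraries where they do the work, as an engineer would, in place of code of your own. Each camera call takes 0.05 s, during which the arm holds its last target. There are 200 camera calls.

## Working session

There is one attempt and no reset: what is moved stays moved. The work goes in short steps, each a Python script; the robot and the scene stay as the last script left them, time stands still between calls to the robot, and variables do not carry over. Pictures are saved under pics/ and viewed, at most 14 in all, crops included, and the job is handed in when it is done.

```bash
ls; mkdir -p pics; python3 - <<'E'
from bench import *
import cv2,numpy as np
for n in("top","scene"):
    d=get_image(n); cv2.imwrite(f"pics/{n}0.png",d["frame"]); np.savez(f"{n}0.npz",**d)
    print(n,d["camera_matrix"].tolist(),np.round(d["view"],4).tolist(),[k for k in d])
s=state();print(s["time"],s["ee_pos"],s["ee_rot"],s["finger_gap"])
E
```

```text
pics
top [[440.5948731278289, 0.0, 316.2318182158101], [0.0, 440.5948731278289, 199.00157108893313], [0.0, 0.0, 1.0]] [[-0.0259, -0.9997, 0.0041, 0.022], [0.996, -0.0255, 0.0852, -0.6239], [-0.0851, 0.0063, 0.9964, -1.0626], [0.0, 0.0, 0.0, 1.0]] ['frame', 'depth', 'camera_matrix', 'view']
scene [[516.4421186895463, 0.0, 329.36334221735], [0.0, 516.4421186895463, 205.9559250842714], [0.0, 0.0, 1.0]] [[-0.8557, 0.5174, 0.0062, 0.5383], [-0.3974, -0.6647, 0.6326, 0.2291], [0.3315, 0.5389, 0.7745, -1.3074], [0.0, 0.0, 0.0, 1.0]] ['frame', 'depth', 'camera_matrix', 'view']
0.1 [ 0.20385959 -0.56405252  0.22964183] [-8.44377140e-04  9.85001826e-01  1.72541823e-01 -9.84334112e-05] 0.08791889775956332
```

View pics/top0.png

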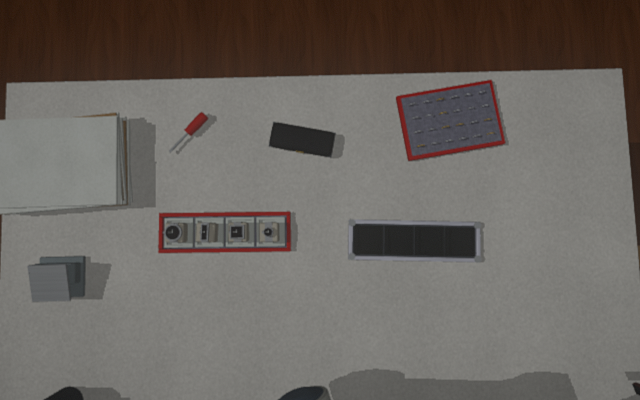

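View pics/scene0.png

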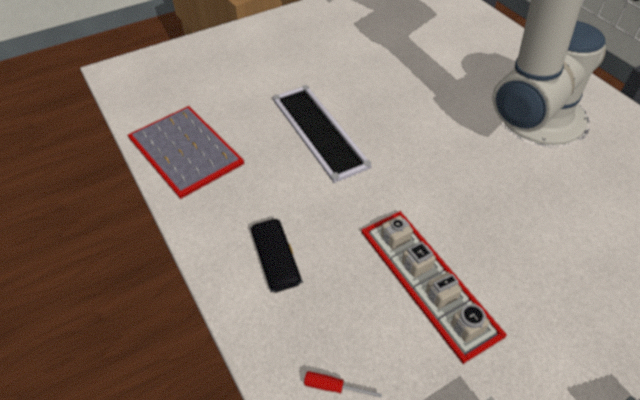

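The top view shows the tray at columns 158–291, rows 212–252. From the left it holds the big round, oblong, square and small round watches. The case is at columns 348–482, rows 220–262, and the glasses case is at (302,140). The scene view agrees.

```bash
cat > h.py <<'E'
import cv2,numpy as np
def cast(d,uv,z,fish=False):
    K=d["camera_matrix"];V=np.array(d["view"]);R=V[:3,:3];t=V[:3,3]
    uv=np.atleast_2d(uv).astype(float);a=(uv-K[:2,2])/[K[0,0],K[1,1]]
    if fish:
        r=np.linalg.norm(a,axis=1,keepdims=True)+1e-12
        ray=np.hstack([a/r*np.sin(r)*[1,-1],-np.cos(r)])
    else: ray=np.hstack([a*[1,-1],-np.ones((len(a),1))])
    c=-R.T@t; w=ray@R
    return c+w*((z-c[2])/w[:,2:])
def frame(P):
    """outline points (world, table plane) of a row -> centre, yaw in (-pi/2,pi/2) of local x, size"""
    (c,s,ang)=cv2.minAreaRect((P[:,:2]*1000).astype(np.float32))
    b=cv2.boxPoints((c,s,ang)); e=max((b[1]-b[0],b[2]-b[1]),key=np.linalg.norm)
    if e[1]<0:e=-e
    return np.array(c)/1000,np.arctan2(e[1],e[0])-np.pi/2,s
def masks(im,roi_t=None,roi_c=None):
    hsv=cv2.cvtColor(im,cv2.COLOR_BGR2HSV)
    red=(((hsv[...,0]<8)|(hsv[...,0]>172))&(hsv[...,1]>140)&(hsv[...,2]>70)).astype(np.uint8)
    dark=(im.max(2)<75).astype(np.uint8)
    return red,dark
def blobs(m,minA):
    n,l,s,c=cv2.connectedComponentsWithStats(m)
    return [(i,s[i],c[i]) for i in range(1,n) if s[i,4]>minA],l
def quat(yaw,flip):
    a=(yaw+(np.pi/2 if not flip else -np.pi/2))/2
    return [0,float(np.cos(a)),float(np.sin(a)),0]
E
python3 - <<'E'
import numpy as np,cv2
from h import *
d=np.load("top0.npz");im=d["frame"]
red,dark=masks(im)
for nm,m,z in(("red",red,.014),("dark",dark,.014)):
    bs,l=blobs(m,300)
    for i,s,c in bs:
        ys,xs=np.where(l==i);P=cast(d,np.c_[xs,ys],z)
        print(nm,s,np.round(c,1),frame(P))
from bench import *
K=get_image("wrist");print(K["camera_matrix"].tolist(),np.round(K["view"],3).tolist())
E
```

```text
red [396  80 109  80 963] [445.2 124.3] (array([ 0.81926587, -0.33919812]), np.float32(0.1506561), (168.12686157226562, 249.53814697265625))
red [ 159  212  131   41 1048] [222.1 231.6] (array([0.54971515, 0.23695425]), np.float32(-0.01364243), (323.5965576171875, 96.72760009765625))
dark [    0     0   640   263 50176] [319.4  41.1] (array([0.85981372, 0.0064859 ]), np.float32(-0.088469744), (1658.76171875, 679.1651611328125))
dark [ 269  122   67   35 1588] [301.9 139.2] (array([0.77784631, 0.03840374]), np.float32(-0.20261109), (161.08697509765625, 64.848388671875))
dark [ 353  224  123   34 3852] [413.7 240.4] (array([ 0.51621521, -0.23397829]), np.float32(-0.04615903), (303.43359375, 78.134521484375))
dark [ 36 256  50  44 689] [ 74.  276.8] (array([0.44247516, 0.63354889]), np.float32(0.13559651), (98.75563049316406, 120.86223602294922))
dark [ 44 387  40  13 351] [ 66.7 394.2] (array([0.17290659, 0.62470953]), np.float32(-0.027396917), (93.45511627197266, 27.910184860229492))
dark [278 386  52  14 527] [306.6 393.5] (array([0.15831677, 0.04853353]), np.float32(-0.027397156), (122.74213409423828, 30.30864143371582))
[[309.70691628693146, 0.0, 319.51426551040123], [0.0, 309.70691628693146, 196.70006290142928], [0.0, 0.0, 1.0]] [[0.34, -0.94, -0.001, -0.6], [0.899, 0.326, -0.293, 0.036], [0.276, 0.099, 0.956, -0.39], [0.0, 0.0, 0.0, 1.0]]
```

```bash
python3 - <<'E'
from bench import *
from h import *
for nm,c,yaw in(("case",(.516,-.234),-.046),("tray",(.550,.237),-.0136)):
    js=[(f,inverse_kinematics([c[0],c[1],.25],quat(yaw,f))) for f in(0,1)]
    for f,j in js: print(nm,f,None if j is None else np.round(j,2))
    f=min((x for x in js if x[1] is not None),key=lambda x:abs(x[1][5]))[0]
    move_to([c[0],c[1],.25],quat(yaw,f)); d=get_image("wrist")
    cv2.imwrite(f"pics/w_{nm}.png",d["frame"]);np.savez(f"w_{nm}.npz",**d); s=state();print(f,s["time"],s["ee_pos"])
a=np.hstack([cv2.resize(cv2.imread(f"pics/w_{n}.png"),(400,250)) for n in("tray","case")])
E
```

```text
case 0 [-0.49  0.01  1.28 -0.    1.85 -0.44]
case 1 None
0 1.8667 [ 0.51555105 -0.23503839  0.24988078]
tray 0 [ 0.35  0.09  1.19 -0.    1.85  0.36]
tray 1 None
0 3.6417 [0.55044736 0.23584743 0.25004455]
```

View pics/w_tray.png

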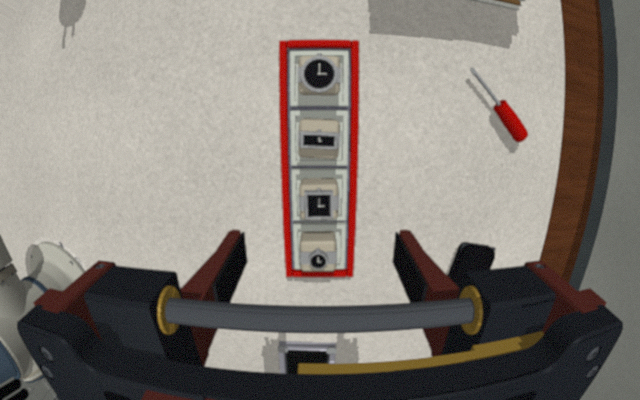

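View pics/w_case.png

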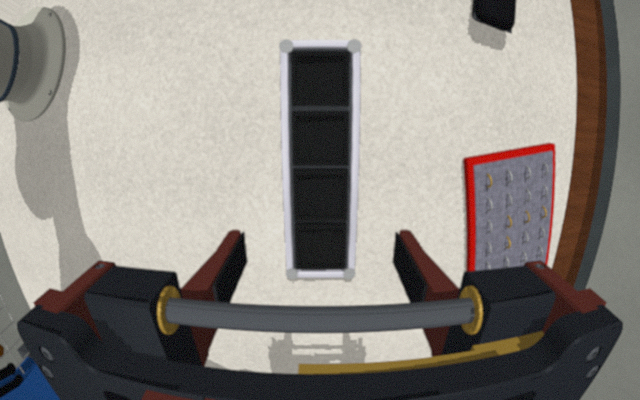

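The wrist view over the tray shows the frame at columns 280–358, rows 41–276, with dials at about (320,73), (319,139), (319,205) and (318,261). The second view has the case at columns 281–360, rows 42–277. Next I'll measure both.

```bash
python3 - <<'E'
from h import *
def rep(n,fish):
    for k in("tray","case"):
        d=np.load(f"w_{k}.npz" if fish else "top0.npz");red,dark=masks(d["frame"])
        m=red if k=="tray" else dark
        bs,l=blobs(m,700)
        want=np.array((.55,.237) if k=="tray" else (.516,-.234))
        for i,s,c in bs:
            ys,xs=np.where(l==i);f=frame(cast(d,np.c_[xs,ys],.014,fish))
            if np.linalg.norm(f[0]-want)<.03: print(n,k,np.round(f[0],4),round(float(f[1]),4),np.round(f[2],1))
        if k=="tray":
            dk=(d["frame"].max(2)<70).astype(np.uint8)
            bs,l=blobs(dk,8)
            for i,s,c in bs:
                ys,xs=np.where(l==i);P=cast(d,np.c_[xs,ys],.056,fish)
                if abs(P[:,:2].mean(0)-want).max()<.16 and abs(P[:,0].mean()-.55)<.03 and s[4]<2000:
                    f=frame(P);print("  dial",s,np.round(f[0],4),np.round(f[2],1))
rep("top",0);rep("wrist",1)
E
```

```text
top tray [0.5497 0.237 ] -0.0136 [323.6  96.7]
  dial [224 219   1  27  27] [0.5484 0.2283] [ 0.  61.9]
  dial [285 218   2  13  20] [0.5637 0.0811] [ 2.4 28.7]
  dial [184 223   3   6  11] [0.5663 0.3212] [ 4.8 12.1]
  dial [202 225   5  15  63] [0.5497 0.2759] [ 9.5 33.3]
  dial [166 226  13  13 138] [0.5516 0.3522] [28.9 28.6]
  dial [231 226  11  12 107] [0.5488 0.1996] [23.9 26. ]
  dial [264 228   8   8  46] [0.5469 0.1245] [16.8 16.7]
  dial [184 231   3   5   9] [0.5484 0.3212] [4.8 9.6]
top case [ 0.5162 -0.234 ] -0.0462 [303.4  78.1]
wrist tray [0.5497 0.2366] -0.0139 [323.5  96.9]
  dial [305  60  29  28 575] [0.5516 0.3508] [30.5 30.7]
  dial [304 136  30  10 245] [0.55   0.2754] [10.2 32.6]
  dial [308 195  22  21 397] [0.5487 0.1991] [25.  24.9]
  dial [311 255  14  13 113] [0.5463 0.124 ] [17.6 16.6]
wrist case [ 0.5164 -0.2339] -0.0432 [299.1  75.4]
```

```bash
cat > pp.py <<'E'
from bench import *
from h import *
PICK={"big":(.5516,.3515),"oblong":(.5499,.2756),"square":(.5488,.1994),"small":(.5466,.1242)}
SLOT={"big":-.114,"oblong":-.038,"square":.038,"small":.114}
TY=-.0137; C=np.array([.5163,-.234]); CY=-.0447; ZG=.027; ZT=.15
def go(n):
    p=PICK[n]; q=C+SLOT[n]*np.array([-np.sin(CY),np.cos(CY)])
    move_to([*p,ZT],quat(TY,0)); move_l([*p,ZG],.12); close(); s=state()
    print(n,"gap",s["finger_gap"],"force",s["finger_force"])
    assert .044<s["finger_gap"]<.056
    move_l([*p,ZT],.12); move_to([*q,ZT],quat(CY,0))
    g=state()["finger_gap"]; assert g>.044,g
    move_l([*q,ZG+.02],.12); f0=np.array(state()["ft_force"]); move_l([*q,ZG+.0007],.03); hold(.2)
    s=state(); print("  dF",np.round(s["ft_force"]-f0,2),"z",s["ee_pos"][2])
    gripper_open(); move_l([*q,ZT],.12); print("  t",state()["time"])
E
python3 - <<'E'
from pp import *
go("big")
C2=C+.16*np.array([0,1]); move_to([*C2,.25],quat(CY,0))
d=get_image("top");cv2.imwrite("pics/top1.png",d["frame"])
move_to([*C,.25],quat(CY,0));d=get_image("wrist");np.savez("w1.npz",**d);cv2.imwrite("pics/w1.png",d["frame"][:300,150:500])
E
```

```text
big gap 0.04806270291659864 force 29.962377548217773
  dF [-0.44 -0.18 -1.17] z 0.02785033801785382
  t 13.7833
```

View pics/w1.png

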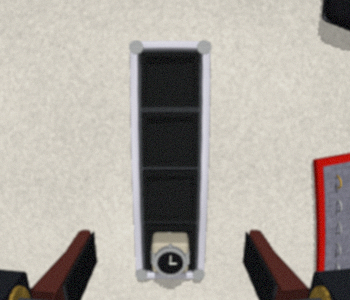

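```bash
python3 - <<'E'
from h import *
d=np.load("w1.npz");bs,l=blobs((d["frame"].max(2)<70).astype(np.uint8),50)
for i,s,c in bs:
    if s[4]<800:
        ys,xs=np.where(l==i);P=cast(d,np.c_[xs,ys],.056,True);f=frame(P);print(s,np.round(f[0],4),np.round(f[2],1))
print("want",.5163-.114*.0447,-.234-.114)
E
```

```text
[ 52   7  17  92 220] [ 0.1527 -0.0188] [ 38.  146.4]
[  0  21  20  80 406] [0.0048 0.0148] [ 72.2 151.1]
[308 252  25  22 345] [ 0.5115 -0.3477] [30.3 29.9]
[300 306  83   4 123] [ 0.5379 -0.4227] [  4.8 114.6]
[  0 363  23  34 460] [-0.7417 -0.9587] [645.6  88.4]
want 0.5112042 -0.34800000000000003
```

The big round watch is upright in the rightmost pocket, with its dial at crop pixel (170,263). It measures 0.3 mm from target. I'll do the other three now.

```bash
python3 - <<'E'
from pp import *
for n in("oblong","square","small"): go(n)
move_to([*C,.25],quat(CY,0));d=get_image("wrist");np.savez("w2.npz",**d)
bs,l=blobs((d["frame"].max(2)<70).astype(np.uint8),50)
for i,s,c in bs:
    if s[4]<800:
        ys,xs=np.where(l==i);P=cast(d,np.c_[xs,ys],.056,True);f=frame(P)
        v=f[0]-C;R=np.array([[np.cos(CY),np.sin(CY)],[-np.sin(CY),np.cos(CY)]])
        if abs(v).max()<.14: print(s,"local",np.round(R@v,4),np.round(f[2],1))
o=d["frame"][20:300,220:420]
move_to([.5,.237,.25],quat(TY,0));d=get_image("scene")["frame"]
o2=d[70:270,230:430]
cv2.imwrite("pics/fin.png",np.hstack([cv2.resize(o,(400,560)),cv2.resize(o2,(400,400))[:560] if 0 else cv2.copyMakeBorder(cv2.resize(o2,(400,400)),0,160,0,0,0)]))
E
```

```text
oblong gap 0.048473055845655866 force 29.545270800590515
  dF [-0.08 -0.75  0.1 ] z 0.02782424322586194
  t 26.5333
square gap 0.04814916357753992 force 29.888769686222076
  dF [ 0.02  0.71 -0.73] z 0.027844707238426747
  t 36.725
small gap 0.048113574407088106 force 29.872777462005615
  dF [ 0.03  0.39 -0.44] z 0.027837657189763658
  t 45.9083
[312  68  17  16 172] local [1.000e-04 1.133e-01] [16.9 17.5]
[309 133  23  22 456] local [0.0002 0.0371] [23.8 24.8]
[306 203  29   9 200] local [ 0.0002 -0.0377] [10. 33.]
[308 253  25  22 363] local [ 1.000e-04 -1.139e-01] [29.9 30.2]
```

View pics/fin.png

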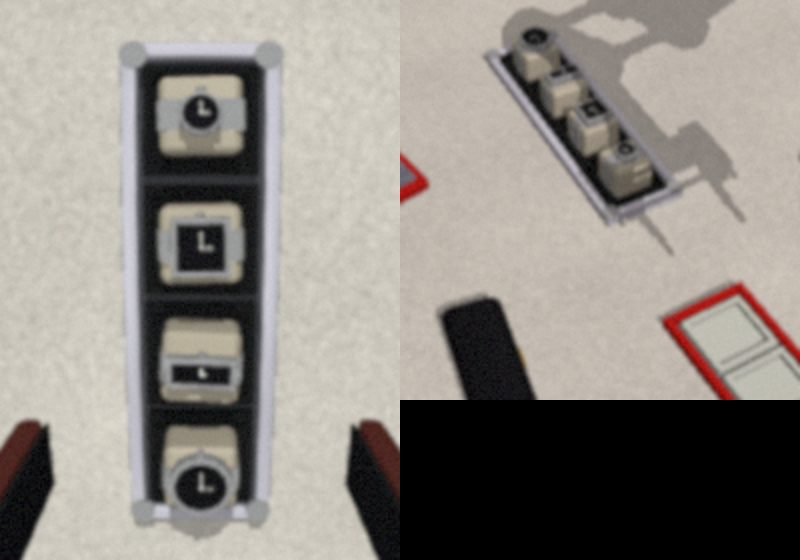

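In the final picture all four watches sit upright in the case, with dials at (200,112), (202,247), (200,373) and (200,487). From the left the order is small round, square, oblong, big round, and each is within 1 mm of its pocket centre. The glasses case is where it was.

```bash
python3 -c "
from bench import *
print(job_done())"
```

```text
the job is handed in; nothing more can be done
None
```

All four watches are upright in the case in reverse order, each within 1 mm of its pocket centre by the wrist camera; the glasses case was left alone, and the job is handed in (no verdict returned).

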